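# Load castings on the drying slope against its cleats

### The job

Load the drying slope from the top down: first lay the plaque and the loose round medal flat and face up on the board, each touching the upper cleat from above, the plaque with one short end squarely against it; then lay the long bar on the lower cleat, pointing straight up the slope with one end against the cleat. Each must lie wholly on the board, let go and unable to slide; do not shift the finished medals already there or disturb anything else on the bench.

Things in the scene. Friction and masses are not known exactly. Their poses are not given: they have to be found in the camera images.
- bar: the long bar: plain grey cast metal, 100 mm long (its x) by 20 mm wide (its y) by 10 mm thick (its z), about 130 g; starts lying flat on the mat. Origin at the middle of its underside
- plaque: the rectangular plaque: the same grey metal, 64 mm long (its x) by 44 mm wide (its y) by 10 mm thick (its z), about 170 g; starts lying flat on the mat. Origin at the middle of its underside
- medal: the loose round medal: the same grey metal, 50 mm across and 10 mm thick, about 120 g; starts lying flat on the mat. Origin at the middle of its underside, z up through its face
- slope: fixed plywood deck tilted 25 degrees, 240 mm up the slope (its x, pointing up and away from the robot) by 300 mm across (y), z its upward normal. Origin in the middle of its upper surface, 69 mm above the bench. Two wooden cleats run across its full width, 12 mm wide, 6 mm proud; no side walls. It stands left or right on the bench, the mat on the other side
- cleat_low (a point): middle of the lower cleat's up-slope face, at the deck's surface (100 mm down the slope from the deck's middle); axes as the slope's. Parts rest on the +x side of it; 120 mm of free deck up to the upper cleat
- cleat_up (a point): middle of the upper cleat's up-slope face, at the deck's surface (32 mm up the slope from the deck's middle); axes as the slope's. Parts rest on the +x side of it; 88 mm of free deck up to the top edge
- mat: black rubber mat fixed on the bench, 270 x 360 mm, 4 mm thick, on which the loose castings, two jars and a wooden block stand; origin in the middle of its underside, on the bench
- done_a: finished medal, a round grey metal disc 42 mm across and 8 mm thick, lying on the slope against the lower cleat; origin at the middle of its underside, z its face's normal. A bystander: stays where it is
- done_b: finished medal, a round grey metal disc 42 mm across and 8 mm thick, lying on the slope against the lower cleat; origin at the middle of its underside, z its face's normal. A bystander: stays where it is
- done_c: finished medal, a round grey metal disc 42 mm across and 8 mm thick, lying on the slope against the upper cleat; origin at the middle of its underside, z its face's normal. A bystander: stays where it is
- jar_a: small closed jar with brass lid, 38 mm across, 45 mm tall, upright on the mat; origin at the middle of its foot. A bystander
- jar_b: another such jar, 38 mm across, 45 mm tall, on the mat; origin at the middle of its foot. A bystander
- vblock: wooden roof-shaped block on the mat, 50 mm long (its x), 78 mm wide (its y), 40 mm high; origin at the middle of its underside. A bystander
- dish: small open glass bowl, 60 mm across, 30 mm tall, on the bench beyond the slope and mat; origin at the middle of its foot. A bystander
- brush: a brush 150 mm long lying on the bench beyond the slope and the mat. A bystander
Mind the look-alikes: they are no part of the job. Leave any pink or red look-alike of the plaque alone.

How it is judged:
On the way, in this order (a step that is already met when the one before it is completed fails the run):
1. the plaque and the round medal lie on the slope against the upper cleat (x of plaque in the frame of cleat_up between 0.028 and 0.0365 m and y of plaque in the frame of cleat_up between -0.13 and 0.13 m and z of plaque in the frame of cleat_up between -0.003 and 0.003 m and angle between the z axis of each of plaque, medal and the z axis of slope, either way round below 0.08 rad and linear speed of each of plaque, medal below 0.02 m/s and angle between the x axis of plaque and the x axis of slope, either way round below 0.13 rad and x of medal in the frame of cleat_up between 0.021 and 0.0295 m and y of medal in the frame of cleat_up between -0.127 and 0.127 m and z of medal in the frame of cleat_up between -0.003 and 0.003 m), for 0.2 s.
2. the bar lies up the slope against the lower cleat (x of bar in the frame of cleat_low between 0.046 and 0.0545 m and y of bar in the frame of cleat_low between -0.141 and 0.141 m and z of bar in the frame of cleat_low between -0.003 and 0.003 m and angle between the z axis of bar and the z axis of slope, either way round below 0.08 rad and linear speed of bar below 0.02 m/s and angle between the x axis of bar and the x axis of slope, either way round below 0.13 rad), for 0.2 s.
At the end, for the whole second after the job is handed in: Plaque (short end down) and round medal against the upper cleat, bar lengthwise against the lower: each within 4.5 mm of touching it, flat on the deck (3 mm, 0.08 rad), plaque and bar straight up the slope within 0.13 rad, wholly within the board's width, at rest (all of step 1 and all of step 2).
It fails at once if a finished medal on the slope is moved more than 10 mm (distance of any of done_a, done_b, done_c from where it was at the start of the episode above 0.01 m).
It fails at once if a jar is moved more than 15 mm (distance of any of jar_a, jar_b from where it was at the start of the episode above 0.015 m).
It fails at once if the wooden block is moved more than 15 mm (distance of vblock from where it was at the start of the episode above 0.015 m).
It fails at once if the glass bowl or the brush is moved more than 15 mm (distance of any of dish, brush from where it was at the start of the episode above 0.015 m).
It also fails if it takes over 69 s, if anything falls off the work surface, if the arm or the gripper's body presses on something with over 40 N, if the wrist force passes 120 N, or if a joint passes its speed limit or range.

### The arm

A 6-joint arm with a two-finger parallel gripper is mounted at the origin on the work surface. World frame = base frame: x ahead of the robot, y to its left, z up, the work surface at z = 0. Lengths are in m, angles in rad, forces in N, time in s.
With the tool pointing down it reaches from about 0.275 to 0.75 m from the base axis. Payload 10.2 kg.
Tool frame: the origin (TCP) lies between the finger pads; the fingertips stand 11 mm ahead of it and the grasp point (between the pads) lies 8 mm behind it; z points along the fingers, y is the line along which they close (so a half turn about z gives the same grasp; the last joint's range is limited). The gripper opens to 85 mm and grips with 20 to 120 N. Pads are 22 mm wide; open, the fingers measure 114 mm over their backs; the gripper's body (76 mm by 85 mm) begins 54 mm behind the grasp point. The pads swing forward as they close: fully open they stand 13 mm farther back than shut.
Start: joints at [-1.453, 0.313, 1.498, -0, 1.331, -0.223], TCP at [0.175, -0.495, 0.242] pointing down, gripper open.
Joint ranges: [-2.94, 2.94], [-0.97, 2.17], [0.19, 2.56], [-1.23, 4.37], [0.02, 3.11], [-2.88, 2.88]. Speed limits (rad/s): [2.39, 2.39, 3.01, 3.14, 3.14, 3.14].

### API

Orientations are given as a unit quaternion [w, x, y, z].
In Python, from station import r gives the robot as it stands.
- The arm moves only by the tool apply_moves, never from a script. Its argument "moves" is a list of rows, each an object with "offset": the shift along the tool's x, y, z in mm, a list of three; "rotation": the turn, a rotation vector about the tool's x, y, z in degrees, a list of three; "grip": the closure, from -1 (fully open) to 1 (shut), so that 0 is half open. In form: [{"offset": [tx, ty, tz], "rotation": [wx, wy, wz], "grip": grip}, ...]. A call has 1 to 5 rows; each row shifts and turns the commanded pose from where the row before left it, along the tool's axes as they then stand; what a row does not reach is not made up. A row lasts 1/12 s, in which the tool goes at most 41.7 mm and 7.16 degrees, less where a joint would pass 70% of its speed; a pose out of reach is approached as far as the arm can. A call with a gripper value outside its range is refused whole. The fingers move at their own pace and stop on an object; the grip force is fixed at half the most. Time passes only in rows, so rows that do not move let the fingers close. It gives the time, the measured TCP pose, the force, the opening and the grip force at its end, in the units of the state.
- r.get_obs(): the state, without advancing time (a new reading comes with each control period).
- r.camera(name): name is "side" or "top"; returns (picture, depth): 420x560x3 uint8, red, green, blue; 420x560 float32, m along the optical axis (not along the pixel's ray), 0 where there is no reading.
- r.camera_model(name): a dict with "fovy" (degrees; the focal length in pixels is half the picture's height over the tangent of half this angle, whatever the lens; pixels are square), "cx", "cy" (the principal point, pixels), "view" (4x4, takes a point from world to camera coordinates). Camera axes: x right, y down, z forward; pixel columns grow to the right and rows downward; lengths in m; the calibration is good to about 2 mm. A picture is of the moment at which its call begins. camera_model takes no time and is no camera call.
- r.job_done(): hands the job in; it is judged then, once.
Trained networks look in the newest picture that a camera, given by its name, has taken for a name from the list of things; names that differ only in an ending like _2 or _b are one class to them, and where a whole thing is asked for, a point or a joint stands for the part that bears it (a point fixed in the world has none). Each returns a list of dicts, best first, with "confidence" (0 to 1); they miss things now and then, are a little off and sometimes report something else, mostly with a low value. They report only what shows in the picture. A call takes as long as a camera call. They do not tell look-alikes from the thing itself.
- r.masks_of(camera, thing): "region" (420x560 bool, what is visible of it) and "uv" ([column, row] in pixels, amid what is visible of it).
The state is a dict: "time_s": time; "joint_pos": joint angles; "joint_velocities": joint speeds; "effort": joint torques, N m; "ee_pos": TCP position; "tcp_rot": TCP orientation; "force": force on the tool from outside, world axes, zero at the start; "torque": the same for the moment, N m; "width": finger opening in m; "grip_force": force on a finger pad.
Only numpy, scipy, OpenCV 4.12 (cv2) and the standard library are available. Lean on these libraries where they do the work, as an engineer would, in place of code of your own. Each camera call takes 0.05 s, during which the arm holds its last target. There are 200 camera calls.

## Working session

There is one attempt and no reset: what is moved stays moved. The work goes in short steps, Python scripts to look and compute and a tool call to move; the robot and the scene stay as the last step left them, time stands still between calls to the robot, and variables do not carry over. Pictures are saved under pics/ and viewed, at most 10 in all, crops included, and the job is handed in when it is done.

Besides the shell and the picture viewer there is one more tool, called after "Emit:" as name(argument=value, ...) on one line, values as JSON. apply_moves: Moves the arm, as the interface text tells. Its arguments: {"type":"object","properties":{"moves":{"type":"array","items":{"type":"object","properties":{"offset":{"type":"array","items":{"type":"number"}},"rotation":{"type":"array","items":{"type":"number"}},"grip":{"type":"number"}}}}},"required":["moves"]}

```bash
mkdir -p pics
cat > h.py <<'E'
import numpy as np, cv2
from station import r
from scipy.spatial.transform import Rotation as R
def cam(n):
    im,d=r.camera(n); return im,d
def pts(n,d):
    m=r.camera_model(n); f=210/np.tan(np.radians(m['fovy'])/2)
    v,u=np.mgrid[0:420,0:560]
    P=np.stack([(u-m['cx'])/f*d,(v-m['cy'])/f*d,d],-1)
    V=np.array(m['view']); return (P-V[:3,3])@V[:3,:3]
def q2R(q): return R.from_quat([q[1],q[2],q[3],q[0]])
E
python3 - <<'E'
from h import *
ims=[]
for n in('top','side'):
    im,d=cam(n); np.savez(f'/tmp/{n}.npz',im=im,d=d,P=pts(n,d)); cv2.imwrite(f'pics/{n}.png',cv2.resize(im[...,::-1],(784,588),interpolation=cv2.INTER_CUBIC))
    P=pts(n,d)
    for t in('bar','plaque','medal','done_a','slope','jar_a','vblock','mat'):
        for k in r.masks_of(n,t)[:4]:
            g=k['region']&(d>0)
            print(n,t,round(k['confidence'],2),np.round(k['uv']),g.sum(),np.round(np.median(P[g],0),3) if g.any() else '')
print(r.get_obs())
E
```

```text
top bar 0.83 [284. 183.] 272 [ 0.611 -0.087  0.014]
top bar 0.17 [369. 188.] 256 [ 0.597 -0.321  0.014]
top plaque 0.97 [427. 241.] 427 [ 0.45 -0.47  0.01]
top plaque 0.65 [318. 229.] 388 [ 0.485 -0.188  0.015]
top plaque 0.65 [324. 306.] 430 [ 0.295 -0.189  0.01 ]
top plaque 0.61 [379. 291.] 368 [ 0.313 -0.339  0.01 ]
top medal 0.78 [367. 187.] 301 [ 0.597 -0.322  0.014]
top medal 0.22 [296. 140.] 354 [ 0.731 -0.13   0.016]
top done_a 0.78 [134. 240.] 187 [0.464 0.298 0.043]
top done_a 0.72 [215. 249.] 189 [0.442 0.086 0.044]
top done_a 0.56 [176. 197.] 206 [0.571 0.171 0.1  ]
top slope 0.95 [176. 212.] 9720 [0.536 0.187 0.074]
top jar_a 0.54 [369. 237.] 181 [ 0.468 -0.31   0.048]
top jar_a 0.45 [327. 187.] 152 [ 0.6   -0.208  0.048]
top vblock 0.74 [274. 229.] 478 [ 0.486 -0.069  0.031]
top vblock 0.55 [179. 197.] 232 [0.571 0.171 0.099]
top mat 0.81 [326. 207.] 11628 [ 0.546 -0.204  0.004]
side bar 0.61 [250. 226.] 383 [ 0.61  -0.082  0.016]
side bar 0.5 [203. 203.] 375 [ 0.733 -0.138  0.021]
side plaque 0.84 [378. 167.] 327 [ 0.313 -0.336  0.011]
side plaque 0.77 [308. 202.] 434 
[... 726 characters left out ...]
006]
{'time_s': 0.9, 'joint_pos': array([-1.45338919e+00,  3.12928025e-01,  1.49767092e+00, -2.06134662e-05,
        1.33099637e+00, -2.23380344e-01]), 'joint_velocities': array([ 0.00027203,  0.00177675, -0.00129049, -0.00036852,  0.00049637,
       -0.00053076]), 'effort': array([ 1.34245260e-03, -4.12164152e+01, -2.59896791e+01, -5.58902445e-05,
        4.63952965e-04,  1.40423609e-05]), 'ee_pos': array([ 0.17546606, -0.4948283 ,  0.24229079]), 'tcp_rot': array([-1.85882620e-06,  9.85517662e-01,  1.69572812e-01, -9.92729364e-06]), 'force': array([0.35440841, 0.36081287, 1.02173101]), 'torque': array([-0.01615837,  0.00030798,  0.00796661]), 'grip_force': 0.0, 'width': 0.08546565956387447}
```

View pics/top.png

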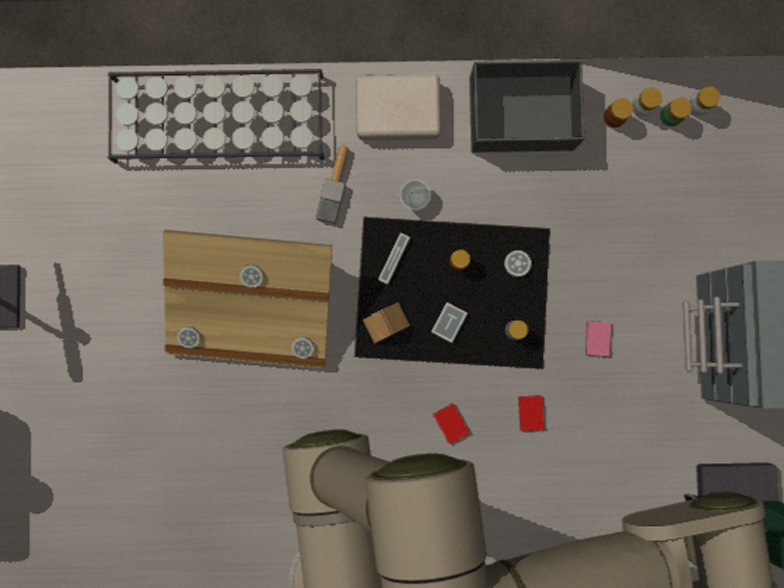

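View pics/side.png

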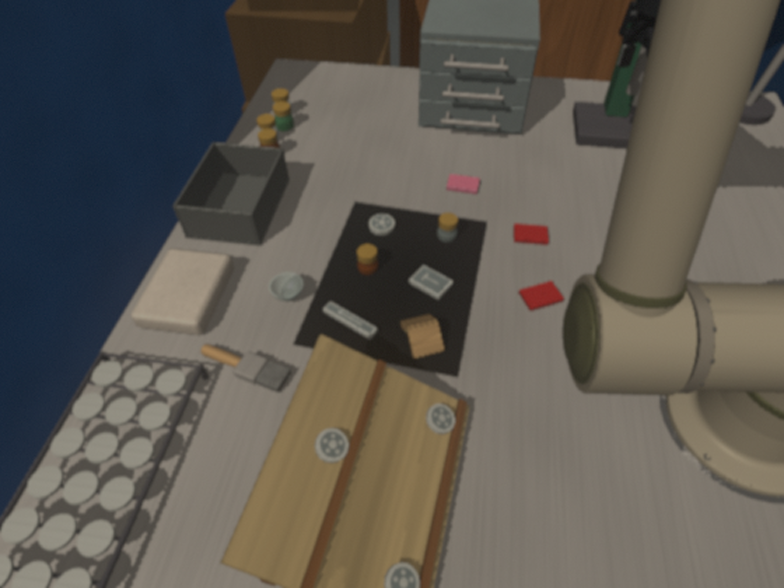

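Top view: mat at right, with grey plaque (450,322), bar (394,259), medal (517,263), jars (460,259) and (517,330), and the block (386,322). The slope is at left, with done medals at (251,276), (188,337) and (302,348). The red and pink look-alikes lie off the mat.

```bash
cat > m.py <<'E'
from h import *
def ray(n,uv,z):  # intersect pixels with plane z
    m=r.camera_model(n); f=210/np.tan(np.radians(m['fovy'])/2); V=np.array(m['view'])
    uv=np.atleast_2d(uv).astype(float)
    d=np.c_[(uv[:,0]-m['cx'])/f,(uv[:,1]-m['cy'])/f,np.ones(len(uv))]@V[:3,:3]; o=-V[:3,:3].T@V[:3,3]
    return o+d*((z-o[2])/d[:,2])[:,None]
E
python3 - <<'E'
from m import *
def rect(n,uv,z,c):
    D=np.load(f'/tmp/{n}.npz'); im=D['im'].astype(int)
    u,v=map(int,uv); S=8
    x0,y0=u-26,v-26
    g=cv2.resize(D['im'][y0:y0+52,x0:x0+52],None,fx=S,fy=S,interpolation=cv2.INTER_CUBIC)
    gray=g.max(2).astype(int); 
    m=((g.max(2).astype(int)>80)&(g.max(2).astype(int)-g.min(2)<45)).astype(np.uint8)
    k,l,st,ce=cv2.connectedComponentsWithStats(m)
    i=l[26*S,26*S] or 1+np.argmax(st[1:,4])
    cs,_=cv2.findContours((l==i).astype(np.uint8),0,1)
    p=max(cs,key=cv2.contourArea)[:,0]/S+np.array([x0,y0])-0.5+0.5/S
    W=ray(n,p,z)[:,:2]
    (cx,cy),(w,h),a=cv2.minAreaRect((W*1000).astype(np.float32))
    if w<h: w,h,a=h,w,a+90
    print(n,c,'ctr',round(cx,1),round(cy,1),'size',round(w,1),round(h,1),'ang of long',round((a+90)%180-90,1))
rect('top',(282,185),.014,'bar');rect('top',(321,230),.014,'plaque');rect('top',(369,188),.014,'medal')
rect('side',(250,228),.014,'bar');rect('side',(308,201),.014,'plaque');rect('side',(272,160),.014,'medal')
# slope
for n in('top','side'):
    D=np.load(f'/tmp/{n}.npz'); P=D['P']; d=D['d']; im=D['im'].astype(int)
    k=[k for k in r.masks_of(n,'slope')][0]['region']&(d>0)
    q=P[k]; 
    for it in range(6):
        A=np.c_[q[:,:2],np.ones(len(q))]; c=np.linalg.lstsq(A,q[:,2],rcond=None)[0]
        q=P[k]; q=q[abs(q@[c[0],c[1],-1]+c[2])<.003*(1+ (it<2))]
    nrm=np.array([-c[0],-c[1],1]);nrm/=np.linalg.norm(nrm)
    yaw=np.degrees(np.arctan2(c[1],c[0]))
    print(n,'plane',c,'tilt',np.degrees(np.arccos(nrm[2])),'yaw',yaw)
    (cx,cy),(w,h),a=cv2.minAreaRect((P[k][:,:2]*1000).astype(np.float32)); print('rect',cx,cy,w,h,a,'tilted z',c@[cx/1e3,cy/1e3,1])
    for t in ['done_a']:
        for kk in r.masks_of(n,t)[:3]:
            g=kk['region']&(d>0); print(np.round(P[g].mean(0),4))
    # cleat: reddish pixels in region
    hsv=cv2.cvtColor(D['im'],cv2.COLOR_RGB2HSV); e=cv2.morphologyEx(k.astype(np.uint8),cv2.MORPH_CLOSE,np.ones((9,9)))>0
    red=e&(im[...,0]-im[...,2]>45)&(im[...,0]<130)
    K,l,st,ce=cv2.connectedComponentsWithStats(red.astype(np.uint8))
    for i in range(1,K):
        if st[i,4]>60:
            Q=P[(l==i)&(d>0)]; b=np.polyfit(Q[:,1],Q[:,0],1); print('cleat',st[i],np.round(Q.mean(0),4),'yaw',np.degrees(np.arctan(-b[0])),Q[:,1].min(),Q[:,1].max())
E
```

```text
top bar ctr 609.2 -86.9 size 101.3 22.0 ang of long -26.6
top plaque ctr 485.2 -189.5 size 65.4 45.9 ang of long -29.3
top medal ctr 595.5 -322.8 size 51.0 50.0 ang of long 62.1
side bar ctr 611.6 -84.0 size 103.6 27.1 ang of long -26.6
side plaque ctr 487.7 -186.4 size 67.9 53.0 ang of long -28.7
side medal ctr 597.2 -319.0 size 59.1 52.1 ang of long -81.8
top plane [ 0.45762376 -0.04885326 -0.16264521] tilt 24.71302304162949 yaw -6.093487001936184
rect 536.683837890625 184.72305297851562 302.2004699707031 236.62721252441406 83.41246795654297 tilted z 0.07392974717644435
[0.4641 0.2976 0.0429]
[0.4423 0.0858 0.0435]
[0.5716 0.1715 0.0995]
cleat [ 117  198  118   34 2313] [0.5282 0.2012 0.0706] yaw -3.322987397947348 0.033966691208602885 0.335994033461939
cleat [118 238 114  24 658] [0.4302 0.1963 0.0287] yaw -6.4307592593122775 0.04705598594563734 0.3441610284466485
side plane [ 0.46487214 -0.05024859 -0.16576842] tilt 25.05984882966669 yaw -6.169217763538595
rect 548.182861328125 158.6087188720703 350.73834228515625 262.494384765625 83.9222640991211 tilted z 0.08109665442274361
[0.4438 0.0871 0.0451]
[0.467  0.2929 0.0455]
[0.5726 0.1721 0.1004]
cleat [ 202  240   73  180 2846] [0.5685 0.145  0.094 ] yaw 3.868914340147291 0.02583060696380556 0.32898766547966546
cleat [ 227  264   75  156 4461] [0.5172 0.2011 0.0645] yaw -5.226024803386325 0.03848493291096595 0.32341642672354454
cleat [305 276  12  16  66] [0.4588 0.057  0.0446] yaw -11.120891952297768 0.04476646695643859 0.0754358621034215
cleat [ 285  282   47  138 1141] [0.4371 0.1959 0.0319] yaw -7.859149362631316 0.046355866591361615 0.29716136919792097
cleat [182 325  45  95 447] [0.5976 0.2779 0.0979] yaw -5.61128016126033 0.18781504137175978 0.33072587953380944
```

```bash
cat > plan.py <<'E'
from h import *
YAW=-6.2; t=np.radians(25); y=np.radians(YAW)
ex=np.array([np.cos(t)*np.cos(y),np.cos(t)*np.sin(y),np.sin(t)]); ey=np.array([-np.sin(y),np.cos(y),0]); ez=np.cross(ex,ey)
O=np.array([.5289,.1856,.069])
def S(x,yy,z): return O+x*ex+yy*ey+z*ez
RS=R.from_matrix(np.c_[ex,-ey,-ez])
def down(h): a=np.radians(h); return R.from_matrix(np.c_[[np.cos(a),np.sin(a),0],[np.sin(a),-np.cos(a),0],[0,0,-1]])
def plan(wps,start=None,ms=36,mr=6.5,q=1):
    """wps: list of (pos,Rot); prints rows (offset mm, rotvec deg) reaching them"""
    o=r.get_obs(); p,Q=start or (np.array(o['ee_pos']),q2R(o['tcp_rot']))
    for wp,wR in wps:
        rows=[]
        for k in range(40):
            d=Q.inv().apply(wp-p)*1e3; w=np.degrees((Q.inv()*wR).as_rotvec())
            n=max(np.linalg.norm(d)/ms,np.linalg.norm(w)/mr)
            if n<=1: n=1
            d=np.round(d/n/q)*q; w=np.round(w/n,0 if n>1 else 1)
            rows.append([*d.astype(float),*w]); p=p+Q.apply(d)/1e3; Q=Q*R.from_rotvec(np.radians(w))
            if n==1: break
        for x in rows: print([float(v)+0 for v in x])
        print('-- resid mm',np.round((wp-p)*1e3,1),'deg',np.round(np.degrees((Q.inv()*wR).as_rotvec()),1))
def st():
    o=r.get_obs(); print('t',round(o['time_s'],2),'p',np.round(o['ee_pos'],4),'F',np.round(o['force'],1),'w',round(o['width'],4),'gf',o['grip_force'])
E
python3 - <<'E'
from plan import *
D=down(-29)
plan([(np.array([.486,-.188,.10]),D),(np.array([.486,-.188,.03]),D)])
E
```

```text
[31.0, -15.0, 11.0, 0.0, 0.0, 4.0]
[30.0, -17.0, 11.0, 0.0, 0.0, 4.0]
[29.0, -19.0, 11.0, 0.0, 0.0, 4.0]
[27.0, -21.0, 11.0, 0.0, 0.0, 4.0]
[26.0, -22.0, 11.0, 0.0, 0.0, 4.0]
[24.0, -24.0, 11.0, 0.0, 0.0, 4.0]
[22.0, -26.0, 11.0, 0.0, 0.0, 4.0]
[21.0, -27.0, 11.0, 0.0, 0.0, 4.0]
[19.0, -29.0, 11.0, 0.0, 0.0, 3.0]
[17.0, -30.0, 12.0, 0.0, 0.0, 4.0]
[15.0, -31.0, 11.0, 0.0, 0.0, 3.0]
[13.0, -31.0, 12.0, 0.0, 0.0, 4.0]
[9.0, -24.0, 8.0, 0.0, 0.0, 2.5]
-- resid mm [-0.5 -0.  -0.3] deg [-0. -0.  0.]
[0.0, 0.0, 36.0, 0.0, 0.0, 0.0]
[0.0, 0.0, 34.0, 0.0, 0.0, 0.0]
-- resid mm [-0.5 -0.  -0.3] deg [-0. -0.  0.]
```

Emit:
apply_moves(moves=[{"offset": [31, -15, 11], "rotation": [0, 0, 4], "grip": -0.5}, {"offset": [30, -17, 11], "rotation": [0, 0, 4], "grip": -0.5}, {"offset": [29, -19, 11], "rotation": [0, 0, 4], "grip": -0.5}, {"offset": [27, -21, 11], "rotation": [0, 0, 4], "grip": -0.5}, {"offset": [26, -22, 11], "rotation": [0, 0, 4], "grip": -0.5}])

```text
time_s: 1.52
ee_pos: [0.2981, -0.3722, 0.187]
tcp_rot: [0.0, 1.0, -0.006, 0.0]
force: [-0.3, 0.1, 0.2]
width: 0.0636
grip_force: 0.0
```

Emit:
apply_moves(moves=[{"offset": [24, -24, 11], "rotation": [0, 0, 4], "grip": -0.5}, {"offset": [22, -26, 11], "rotation": [0, 0, 4], "grip": -0.5}, {"offset": [21, -27, 11], "rotation": [0, 0, 4], "grip": -0.5}, {"offset": [19, -29, 11], "rotation": [0, 0, 3], "grip": -0.5}, {"offset": [17, -30, 12], "rotation": [0, 0, 4], "grip": -0.5}])

```text
time_s: 1.93
ee_pos: [0.4205, -0.2521, 0.1311]
tcp_rot: [0.0, 0.985, -0.17, 0.0]
force: [0.1, -1.1, -0.2]
width: 0.0641
grip_force: 0.0
```

Emit:
apply_moves(moves=[{"offset": [15, -31, 11], "rotation": [0, 0, 3], "grip": -0.5}, {"offset": [13, -31, 12], "rotation": [0, 0, 4], "grip": -0.5}, {"offset": [9, -24, 8], "rotation": [0, 0, 2.5], "grip": -0.5}, {"offset": [0, 0, 0], "rotation": [0, 0, 0], "grip": -0.5}, {"offset": [0, 0, 36], "rotation": [0, 0, 0], "grip": -0.5}])

```text
time_s: 2.35
ee_pos: [0.49, -0.1889, 0.0684]
tcp_rot: [0.002, 0.969, -0.249, 0.005]
force: [1.5, -1.0, 1.7]
width: 0.0641
grip_force: 0.0
```

Emit:
apply_moves(moves=[{"offset": [0, 0, 28], "rotation": [0, 0, 0], "grip": -0.5}, {"offset": [0, 0, 0], "rotation": [0, 0, 0], "grip": -0.5}, {"offset": [0, 0, 0], "rotation": [0, 0, 0], "grip": -0.5}])

```text
time_s: 2.6
ee_pos: [0.486, -0.1882, 0.0362]
tcp_rot: [-0.0, 0.968, -0.25, -0.001]
force: [-1.5, 0.6, 1.7]
width: 0.0642
grip_force: 0.0
```

Run:
```python
from plan import *
st(); plan([(np.array([.486,-.188,.014]),down(-29))],q=.5)
```

```text
t 2.6 p [ 0.486  -0.1882  0.0362] F [-1.5  0.6  1.7] w 0.0642 gf 0.0
[0.0, 0.0, 22.0, 0.0, 0.1, 0.0]
-- resid mm [ 0.1  0.1 -0.2] deg [-0.  0.  0.]
```

Emit:
apply_moves(moves=[{"offset": [0, 0, 12], "rotation": [0, 0, 0], "grip": -0.5}, {"offset": [0, 0, 10], "rotation": [0, 0, 0], "grip": -0.5}, {"offset": [0, 0, 0], "rotation": [0, 0, 0], "grip": -0.5}, {"offset": [0, 0, 0], "rotation": [0, 0, 0], "grip": 0.3}, {"offset": [0, 0, 0], "rotation": [0, 0, 0], "grip": 0.3}])

```text
time_s: 3.02
ee_pos: [0.487, -0.1884, 0.0156]
tcp_rot: [0.0, 0.968, -0.25, 0.001]
force: [-6.8, 4.3, 14.3]
width: 0.0418
grip_force: 59.7
```

Emit:
apply_moves(moves=[{"offset": [0, 0, 0], "rotation": [0, 0, 0], "grip": 0.3}, {"offset": [0, 0, 0], "rotation": [0, 0, 0], "grip": 0.3}, {"offset": [0, 0, 0], "rotation": [0, 0, 0], "grip": 0.3}])

```text
time_s: 3.27
ee_pos: [0.487, -0.1884, 0.0157]
tcp_rot: [0.0, 0.968, -0.25, 0.001]
force: [-1.2, 0.7, 6.0]
width: 0.0423
grip_force: 61.5
```

Run:
```python
from plan import *
st(); print(S(.068,.08,.06))
o=r.get_obs()['ee_pos']
plan([(o+[0,0,.144],down(-29)),(S(.068,.08,.06),RS),(S(.067,.08,.025),RS)])
```

```text
t 3.27 p [ 0.487  -0.1884  0.0157] F [-1.2  0.7  6. ] w 0.0423 gf 61.458245515823364
[0.57359963 0.26121474 0.15211651]
[0.0, 0.0, -36.0, 0.0, 0.0, 0.0]
[0.0, 0.0, -36.0, 0.0, 0.0, 0.0]
[0.0, 0.0, -36.0, 0.0, 0.0, 0.0]
[0.0, 0.0, -36.0, 0.0, 0.0, 0.0]
[0.0, 0.0, 0.0, 0.0, -0.1, 0.0]
-- resid mm [ 0.2 -0.2  0. ] deg [ 0. -0.  0.]
[-11.0, -34.0, 1.0, 0.0, 2.0, -2.0]
[-10.0, -35.0, 0.0, 0.0, 2.0, -2.0]
[-9.0, -35.0, 0.0, 0.0, 2.0, -2.0]
[-8.0, -35.0, 0.0, 0.0, 2.0, -2.0]
[-6.0, -35.0, -1.0, 1.0, 2.0, -2.0]
[-5.0, -36.0, 0.0, 0.0, 2.0, -2.0]
[-4.0, -36.0, 0.0, 1.0, 2.0, -2.0]
[-2.0, -36.0, 0.0, 0.0, 2.0, -1.0]
[-2.0, -36.0, 0.0, 1.0, 2.0, -2.0]
[-1.0, -36.0, 1.0, 0.0, 2.0, -1.0]
[0.0, -36.0, 0.0, 1.0, 2.0, -2.0]
[2.0, -36.0, 1.0, 0.0, 2.0, -1.0]
[1.0, -25.0, 1.0, 0.7, 1.0, -1.1]
-- resid mm [0.3 0.3 0. ] deg [-0.1  0.   0. ]
[-1.0, 0.0, 35.0, -0.1, 0.0, 0.0]
-- resid mm [0.3 0.3 0. ] deg [0. 0. 0.]
```

Emit:
apply_moves(moves=[{"offset": [0, 0, -36], "rotation": [0, 0, 0], "grip": 0.3}, {"offset": [0, 0, -36], "rotation": [0, 0, 0], "grip": 0.3}, {"offset": [0, 0, -36], "rotation": [0, 0, 0], "grip": 0.3}, {"offset": [0, 0, -36], "rotation": [0, 0, 0], "grip": 0.3}, {"offset": [-11, -34, 1], "rotation": [0, 2, -2], "grip": 0.3}])

```text
time_s: 3.68
ee_pos: [0.4961, -0.1582, 0.165]
tcp_rot: [0.007, 0.972, -0.235, 0.023]
force: [2.3, -0.4, -1.0]
width: 0.0419
grip_force: 62.2
```

Emit:
apply_moves(moves=[{"offset": [-10, -35, 0], "rotation": [0, 2, -2], "grip": 0.3}, {"offset": [-9, -35, 0], "rotation": [0, 2, -2], "grip": 0.3}, {"offset": [-8, -35, 0], "rotation": [0, 2, -2], "grip": 0.3}, {"offset": [-6, -35, -1], "rotation": [1, 2, -2], "grip": 0.3}, {"offset": [-5, -36, 0], "rotation": [0, 2, -2], "grip": 0.3}])

```text
time_s: 4.1
ee_pos: [0.5271, 0.0257, 0.1551]
tcp_rot: [0.017, 0.984, -0.145, 0.104]
force: [0.7, -0.6, -2.2]
width: 0.0421
grip_force: 62.1
```

Emit:
apply_moves(moves=[{"offset": [-4, -36, 0], "rotation": [1, 2, -2], "grip": 0.3}, {"offset": [-2, -36, 0], "rotation": [0, 2, -1], "grip": 0.3}, {"offset": [-2, -36, 0], "rotation": [1, 2, -2], "grip": 0.3}, {"offset": [-1, -36, 1], "rotation": [0, 2, -1], "grip": 0.3}, {"offset": [0, -36, 0], "rotation": [1, 2, -2], "grip": 0.3}])

```text
time_s: 4.52
ee_pos: [0.5609, 0.2033, 0.1521]
tcp_rot: [0.011, 0.979, -0.072, 0.191]
force: [-0.5, 0.1, -1.1]
width: 0.042
grip_force: 62.1
```

Emit:
apply_moves(moves=[{"offset": [2, -36, 1], "rotation": [0, 2, -1], "grip": 0.3}, {"offset": [1, -25, 1], "rotation": [0.7, 1, -1.1], "grip": 0.3}, {"offset": [0, 0, 0], "rotation": [0, 0, 0], "grip": 0.3}, {"offset": [0, 0, 0], "rotation": [0, 0, 0], "grip": 0.3}, {"offset": [0, 0, 0], "rotation": [0, 0, 0], "grip": 0.3}])

```text
time_s: 4.93
ee_pos: [0.5729, 0.2605, 0.1511]
tcp_rot: [0.011, 0.975, -0.053, 0.216]
force: [0.0, -0.3, -0.7]
width: 0.0417
grip_force: 62.2
```

Run:
```python
from plan import *
st(); 
for n in('top','side'):
    im,d=cam(n); cv2.imwrite(f'pics/{n}2.png',cv2.resize(im[200:,80:330] if n=='side' else im[120:290,90:330],None,fx=2.4,fy=2.4,interpolation=cv2.INTER_CUBIC)[...,::-1]); np.savez(f'/tmp/{n}2.npz',im=im,d=d)
plan([(S(.068,.08,.02),RS)])
```

```text
t 4.93 p [0.5729 0.2605 0.1511] F [ 0.  -0.3 -0.7] w 0.0417 gf 62.15889930725098
[1.0, -1.0, 36.0, 0.0, 0.0, 0.0]
[0.0, 0.0, 3.0, 0.0, 0.0, -0.1]
-- resid mm [-0.2  0.2 -0.4] deg [-0.  0.  0.]
```

View pics/side2.png

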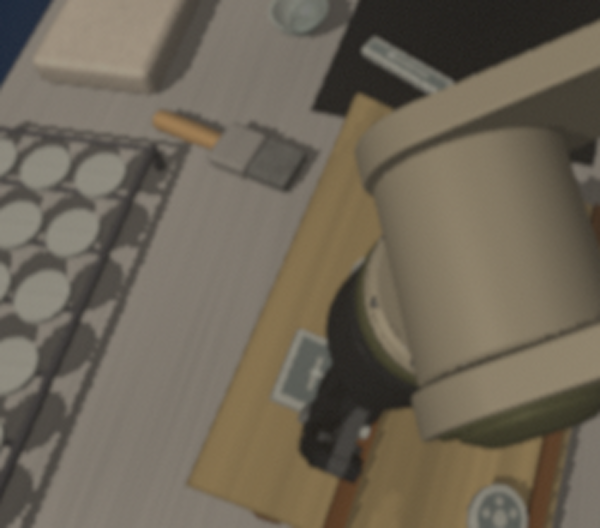

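The plaque is held above the upper part of the deck at (305,370) in the crop. Now I lower it.

Emit:
apply_moves(moves=[{"offset": [0, -1, 30], "rotation": [0, 0, 0], "grip": 0.3}, {"offset": [0, 0, 9], "rotation": [0, 0, 0], "grip": 0.3}, {"offset": [0, 0, 3], "rotation": [0, 0, 0], "grip": 0.3}, {"offset": [0, 0, 2], "rotation": [0, 0, 0], "grip": 0.3}, {"offset": [0, 0, 0], "rotation": [0, 0, 0], "grip": 0.3}])

```text
time_s: 5.45
ee_pos: [0.5917, 0.2599, 0.1113]
tcp_rot: [0.011, 0.975, -0.053, 0.216]
force: [0.2, 0.7, -0.7]
width: 0.0421
grip_force: 62.1
```

Emit:
apply_moves(moves=[{"offset": [0, 0, 1], "rotation": [0, 0, 0], "grip": 0.3}, {"offset": [0, 0, 1], "rotation": [0, 0, 0], "grip": 0.3}, {"offset": [0, 0, 0], "rotation": [0, 0, 0], "grip": 0.3}])

```text
time_s: 5.7
ee_pos: [0.5925, 0.2602, 0.1096]
tcp_rot: [0.011, 0.975, -0.053, 0.216]
force: [0.6, 0.0, -0.4]
width: 0.042
grip_force: 62.1
```

```bash
cat >> plan.py <<'E'
def sl():
    o=r.get_obs(); d=np.array(o['ee_pos'])-O; B=np.c_[ex,ey,ez]
    print('t',round(o['time_s'],2),'slope xyz mm',np.round(d@B*1e3,1),'F',np.round(o['force']@B,1),'w',round(o['width'],4))
E
python3 -c "
from plan import *
sl()"
```

```text
t 5.7 slope xyz mm [67.1 81.  13.5] F [ 0.3  0.1 -0.6] w 0.042
```

Emit:
apply_moves(moves=[{"offset": [0, 0, 1], "rotation": [0, 0, 0], "grip": 0.3}, {"offset": [0, 0, 1], "rotation": [0, 0, 0], "grip": 0.3}, {"offset": [0, 0, 0], "rotation": [0, 0, 0], "grip": 0.3}])

```text
time_s: 5.95
ee_pos: [0.5929, 0.2602, 0.1088]
tcp_rot: [0.011, 0.975, -0.053, 0.216]
force: [-12.4, -2.3, 12.9]
width: 0.0419
grip_force: 64.0
```

Emit:
apply_moves(moves=[{"offset": [0, 0, 1], "rotation": [0, 0, 0], "grip": 0.3}, {"offset": [0, 0, 0], "rotation": [0, 0, 0], "grip": 0.3}])

```text
time_s: 6.12
ee_pos: [0.593, 0.2603, 0.1088]
tcp_rot: [0.011, 0.975, -0.053, 0.216]
force: [-20.3, -4.3, 21.4]
width: 0.0417
grip_force: 65.3
```

```bash
python3 -c "
from plan import *
sl()"
```

```text
t 6.12 slope xyz mm [67.2 81.1 12.5] F [-8.8 -6.4 27.7] w 0.0417
```

Emit:
apply_moves(moves=[{"offset": [0, 0, -2], "rotation": [0, 0, 0], "grip": 0.3}, {"offset": [-1, 0, 0], "rotation": [0, 0, 0], "grip": 0.3}, {"offset": [-1, 0, 0], "rotation": [0, 0, 0], "grip": 0.3}, {"offset": [0, 0, 0], "rotation": [0, 0, 0], "grip": 0.3}])

```text
time_s: 6.45
ee_pos: [0.5917, 0.2605, 0.1083]
tcp_rot: [0.011, 0.975, -0.053, 0.217]
force: [-2.6, -0.1, 6.8]
width: 0.042
grip_force: 63.0
```

```bash
python3 -c "
from plan import *
sl()"
```

```text
t 6.45 slope xyz mm [65.9 81.2 12.7] F [ 0.6 -0.4  7.2] w 0.042
```

Emit:
apply_moves(moves=[{"offset": [-1, 0, 0], "rotation": [0, 0, 0], "grip": 0.3}, {"offset": [-1, 0, 0], "rotation": [0, 0, 0], "grip": 0.3}, {"offset": [0, 0, 0], "rotation": [0, 0, 0], "grip": 0.3}])

```text
time_s: 6.7
ee_pos: [0.5901, 0.2607, 0.1076]
tcp_rot: [0.011, 0.975, -0.053, 0.217]
force: [-0.8, 0.1, 6.4]
width: 0.0423
grip_force: 63.0
```

```bash
python3 -c "
from plan import *
sl()"
```

```text
t 6.7 slope xyz mm [64.1 81.3 12.7] F [ 2.  -0.   6.1] w 0.0423
```

Emit:
apply_moves(moves=[{"offset": [-1, 0, 0], "rotation": [0, 0, 0], "grip": 0.3}, {"offset": [-1, 0, 0], "rotation": [0, 0, 0], "grip": 0.3}, {"offset": [0, 0, 0], "rotation": [0, 0, 0], "grip": 0.3}])

```text
time_s: 6.95
ee_pos: [0.589, 0.2608, 0.1071]
tcp_rot: [0.01, 0.974, -0.053, 0.218]
force: [4.9, -1.6, 4.7]
width: 0.0421
grip_force: 62.6
```

```bash
python3 -c "
from plan import *
sl()"
```

```text
t 6.95 slope xyz mm [62.9 81.3 12.7] F [ 6.6 -1.1  2.2] w 0.0421
```

Emit:
apply_moves(moves=[{"offset": [0, 0, 0], "rotation": [0, 0, 0], "grip": -0.1}, {"offset": [0, 0, 0], "rotation": [0, 0, 0], "grip": -0.2}, {"offset": [0, 0, 0], "rotation": [0, 0, 0], "grip": -0.3}, {"offset": [0, 0, 0], "rotation": [0, 0, 0], "grip": -0.4}, {"offset": [0, 0, 0], "rotation": [0, 0, 0], "grip": -0.4}])

```text
time_s: 7.37
ee_pos: [0.5872, 0.2606, 0.1053]
tcp_rot: [0.011, 0.975, -0.053, 0.216]
force: [0.2, -0.3, 0.1]
width: 0.0601
grip_force: 0.0
```

Emit:
apply_moves(moves=[{"offset": [0, 0, -15], "rotation": [0, 0, 0], "grip": -0.4}, {"offset": [0, 0, -30], "rotation": [0, 0, 0], "grip": -0.4}, {"offset": [0, 0, -36], "rotation": [0, 0, 0], "grip": -0.4}, {"offset": [0, 0, 0], "rotation": [0, 0, 0], "grip": -0.4}])

```text
time_s: 7.7
ee_pos: [0.5537, 0.2656, 0.1853]
tcp_rot: [0.009, 0.974, -0.052, 0.22]
force: [0.7, 0.2, 1.2]
width: 0.0597
grip_force: 0.0
```

Run:
```python
from plan import *
sl()
h=np.array([.55,-.05,.16])
plan([(h,down(-20)),(np.array([.596,-.321,.07]),down(-20)),(np.array([.596,-.321,.03]),down(-20))])
```

```text
t 7.7 slope xyz mm [63.7 82.2 98.6] F [1.1 0.3 0.8] w 0.0597
[2.0, 36.0, 4.0, 0.0, -3.0, 2.0]
[3.0, 36.0, 4.0, 0.0, -3.0, 2.0]
[5.0, 36.0, 3.0, -1.0, -3.0, 1.0]
[6.0, 35.0, 4.0, 0.0, -3.0, 2.0]
[7.0, 35.0, 4.0, -1.0, -3.0, 1.0]
[8.0, 35.0, 4.0, 0.0, -3.0, 2.0]
[9.0, 35.0, 3.0, -1.0, -3.0, 1.0]
[10.0, 34.0, 3.0, 0.0, -2.0, 2.0]
[8.0, 26.0, 3.0, -0.4, -2.2, 0.8]
-- resid mm [ 0.3 -0.6  0.3] deg [-0.  0. -0.]
[17.0, 30.0, 11.0, 0.0, 0.0, 0.0]
[17.0, 30.0, 11.0, 0.0, 0.0, 0.0]
[17.0, 30.0, 11.0, 0.0, 0.0, 0.0]
[17.0, 30.0, 11.0, 0.0, 0.0, 0.0]
[17.0, 30.0, 11.0, 0.0, 0.0, 0.0]
[17.0, 30.0, 11.0, 0.0, 0.0, 0.0]
[17.0, 29.0, 12.0, 0.0, 0.0, 0.0]
[17.0, 30.0, 11.0, 0.0, 0.0, 0.0]
[1.0, 0.0, 1.0, 0.0, 0.0, 0.0]
-- resid mm [-0.4 -0.1  0.5] deg [-0.  0. -0.]
[0.0, 0.0, 36.0, 0.0, 0.0, 0.0]
[0.0, 0.0, 4.0, 0.0, 0.0, 0.0]
-- resid mm [-0.4 -0.2  0.5] deg [-0.  0. -0.]
```

Emit:
apply_moves(moves=[{"offset": [2, 36, 4], "rotation": [0, -3, 2], "grip": -0.6}, {"offset": [3, 36, 4], "rotation": [0, -3, 2], "grip": -0.6}, {"offset": [5, 36, 3], "rotation": [-1, -3, 1], "grip": -0.6}, {"offset": [6, 35, 4], "rotation": [0, -3, 2], "grip": -0.6}, {"offset": [7, 35, 4], "rotation": [-1, -3, 1], "grip": -0.6}])

```text
time_s: 8.12
ee_pos: [0.5511, 0.0825, 0.1652]
tcp_rot: [0.005, 0.989, -0.125, 0.085]
force: [0.3, -0.1, 0.7]
width: 0.0681
grip_force: 0.0
```

Emit:
apply_moves(moves=[{"offset": [8, 35, 4], "rotation": [0, -3, 2], "grip": -0.6}, {"offset": [9, 35, 3], "rotation": [-1, -3, 1], "grip": -0.6}, {"offset": [10, 34, 3], "rotation": [0, -2, 2], "grip": -0.6}, {"offset": [8, 26, 3], "rotation": [-0.4, -2.2, 0.8], "grip": -0.6}, {"offset": [17, 30, 11], "rotation": [0, 0, 0], "grip": -0.6}])

```text
time_s: 8.53
ee_pos: [0.5548, -0.0864, 0.1444]
tcp_rot: [0.002, 0.985, -0.175, -0.004]
force: [1.0, 0.5, -0.5]
width: 0.0681
grip_force: 0.0
```

Emit:
apply_moves(moves=[{"offset": [17, 30, 11], "rotation": [0, 0, 0], "grip": -0.6}, {"offset": [17, 30, 11], "rotation": [0, 0, 0], "grip": -0.6}, {"offset": [17, 30, 11], "rotation": [0, 0, 0], "grip": -0.6}, {"offset": [17, 30, 11], "rotation": [0, 0, 0], "grip": -0.6}, {"offset": [17, 30, 11], "rotation": [0, 0, 0], "grip": -0.6}])

```text
time_s: 8.95
ee_pos: [0.5821, -0.2567, 0.0879]
tcp_rot: [0.002, 0.985, -0.175, -0.004]
force: [-0.1, -0.9, 2.0]
width: 0.0683
grip_force: 0.0
```

Emit:
apply_moves(moves=[{"offset": [17, 29, 12], "rotation": [0, 0, 0], "grip": -0.6}, {"offset": [17, 30, 11], "rotation": [0, 0, 0], "grip": -0.6}, {"offset": [0, 0, 0], "rotation": [0, 0, 0], "grip": -0.6}, {"offset": [0, 0, 30], "rotation": [0, 0, 0], "grip": -0.6}, {"offset": [0, 0, 0], "rotation": [0, 0, 0], "grip": -0.6}])

```text
time_s: 9.37
ee_pos: [0.5912, -0.3211, 0.0306]
tcp_rot: [-0.0, 0.985, -0.175, -0.007]
force: [-1.1, 0.5, -0.9]
width: 0.0685
grip_force: 0.0
```

Run:
```python
from plan import *
st(); plan([(np.array([.596,-.321,.016]),down(-20))],q=.5)
im,d=cam('top'); P=pts('top',d); B=np.c_[ex,ey,ez]
cv2.imwrite('pics/top3.png',cv2.resize(im[150:290,100:400],None,fx=2.6,fy=2.6,interpolation=cv2.INTER_CUBIC)[...,::-1])
for k in r.masks_of('top','plaque')[:5]:
    g=k['region']&(d>0); w=P[g].mean(0)
    if w[1]>0: 
        Q=((P[g]-O)@B)*1e3; print('plaque',np.round(Q.mean(0),1),cv2.minAreaRect(Q[:,:2].astype(np.float32)))
```

```text
t 9.37 p [ 0.5912 -0.3211  0.0306] F [-1.1  0.5 -0.9] w 0.0685 gf 0.0
[4.5, -2.0, 14.5, 0.1, 0.8, -0.2]
-- resid mm [ 0.1 -0.3 -0.1] deg [0. 0. 0.]
plaque [65.1 79.  10.7] ((63.294952392578125, 80.09664154052734), (63.99613952636719, 44.45140838623047), 1.0282862186431885)
```

View pics/top3.png

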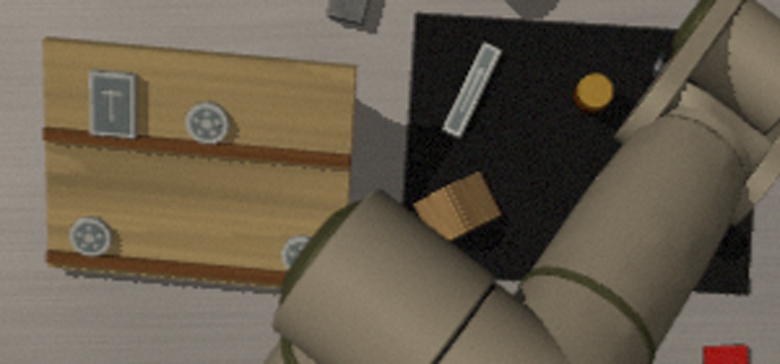

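The plaque sits squarely on the upper cleat at (112,105), clear of done_c at (208,122). Next is the medal.

Emit:
apply_moves(moves=[{"offset": [4.5, -2, 8], "rotation": [0, 0.8, 0], "grip": -0.6}, {"offset": [0, 0, 6], "rotation": [0, 0, 0], "grip": -0.6}, {"offset": [0, 0, 0], "rotation": [0, 0, 0], "grip": -0.6}, {"offset": [0, 0, 0], "rotation": [0, 0, 0], "grip": 0.2}, {"offset": [0, 0, 0], "rotation": [0, 0, 0], "grip": 0.2}])

```text
time_s: 9.88
ee_pos: [0.5984, -0.322, 0.0226]
tcp_rot: [0.003, 0.985, -0.175, 0.003]
force: [-1.5, 0.4, 12.6]
width: 0.0458
grip_force: 7.7
```

Emit:
apply_moves(moves=[{"offset": [0, 0, 0], "rotation": [0, 0, 0], "grip": 0.2}, {"offset": [0, 0, 0], "rotation": [0, 0, 0], "grip": 0.2}, {"offset": [0, 0, 0], "rotation": [0, 0, 0], "grip": 0.2}])

```text
time_s: 10.13
ee_pos: [0.5994, -0.3221, 0.0243]
tcp_rot: [0.003, 0.985, -0.175, 0.005]
force: [1.0, 3.5, 9.6]
width: 0.0344
grip_force: 4.7
```

Run:
```python
from plan import *
st(); o=r.get_obs()['ee_pos']; print(S(.061,-.085,.06))
plan([(o+[-.01,0,.144],down(-20)),(S(.061,-.085,.05),RS)])
```

```text
t 10.13 p [ 0.5994 -0.3221  0.0243] F [1.  3.5 9.6] w 0.0344 gf 4.690205482766032
[0.54947269 0.097865   0.14915818]
[-2.0, 1.0, -36.0, 0.0, 0.0, 0.0]
[-2.0, 1.0, -36.0, 0.0, 0.0, 0.0]
[-2.0, 1.0, -36.0, 0.0, 0.0, 0.0]
[-2.0, 1.0, -36.0, 0.0, -1.0, 0.0]
[0.0, 0.0, 0.0, 0.3, 0.4, -0.1]
-- resid mm [ 0.1 -0.2  0.1] deg [-0. -0. -0.]
[-15.0, -33.0, 2.0, 0.0, 2.0, -1.0]
[-15.0, -33.0, 2.0, 0.0, 2.0, -1.0]
[-14.0, -33.0, 1.0, 0.0, 2.0, -1.0]
[-14.0, -33.0, 1.0, 0.0, 2.0, -1.0]
[-13.0, -34.0, 1.0, 0.0, 2.0, -1.0]
[-12.0, -34.0, 0.0, 0.0, 2.0, -1.0]
[-12.0, -34.0, 0.0, 1.0, 2.0, -1.0]
[-11.0, -34.0, 0.0, 0.0, 2.0, -1.0]
[-11.0, -34.0, -1.0, 1.0, 2.0, -1.0]
[-10.0, -35.0, 0.0, 0.0, 3.0, -2.0]
[-9.0, -35.0, -1.0, 1.0, 2.0, -1.0]
[-5.0, -24.0, -1.0, 0.1, 2.0, -1.3]
-- resid mm [ 0.1  0.3 -0.1] deg [ 0. -0. -0.]
```

The fingers closed over the medal's rim without gripping it, so I back off and look.

Emit:
apply_moves(moves=[{"offset": [0, 0, -36], "rotation": [0, 0, 0], "grip": -0.6}, {"offset": [-20, 0, -36], "rotation": [0, 0, 0], "grip": -0.8}, {"offset": [-30, 0, -20], "rotation": [0, 0, 0], "grip": -0.8}, {"offset": [-36, 0, 0], "rotation": [0, 0, 0], "grip": -0.8}, {"offset": [-36, 0, 0], "rotation": [0, 0, 0], "grip": -0.8}])

```text
time_s: 10.55
ee_pos: [0.4823, -0.2791, 0.1147]
tcp_rot: [0.004, 0.985, -0.175, 0.005]
force: [0.3, -0.7, 0.2]
width: 0.0768
grip_force: 0.0
```

Run:
```python
from m import *
from plan import st
st()
out=[]
for n in('top','side'):
    im,d=cam(n); P=pts(n,d)
    for k in r.masks_of(n,'medal')[:4]:
        g=k['region']&(d>0)
        if not g.any(): continue
        c=np.median(P[g],0)
        rr=cv2.minAreaRect((ray(n,np.argwhere(k['region'])[:,::-1],c[2])[:,:2]*1e3).astype(np.float32))
        print(n,round(k['confidence'],2),np.round(k['uv']),np.round(c,4),np.round(P[g].mean(0),4),rr)
    sl=np.s_[130:280,220:440] if n=='top' else np.s_[110:260,190:410]
    out.append(cv2.resize(im[sl],None,fx=1.9,fy=1.9,interpolation=cv2.INTER_CUBIC))
cv2.imwrite('pics/a4.png',np.vstack(out)[...,::-1])
```

```text
t 10.55 p [ 0.4823 -0.2791  0.1147] F [ 0.3 -0.7  0.2] w 0.0768 gf 0.0
top 0.59 [372. 186.] [ 0.5997 -0.3226  0.0149] [ 0.5996 -0.3225  0.0181] ((600.9720458984375, -323.08941650390625), (50.72499084472656, 34.872222900390625), 88.9610595703125)
top 0.2 [141. 185.] [0.5913 0.2603 0.1069] [0.5909 0.2602 0.1064] ((591.7799072265625, 259.78564453125), (42.42095184326172, 60.704227447509766), 89.7795639038086)
side 0.58 [270. 162.] [ 0.5962 -0.3184  0.0156] [ 0.5962 -0.3196  0.0152] ((596.7364501953125, -319.927490234375), (46.05001449584961, 55.39677429199219), 8.955281257629395)
```

View pics/a4.png

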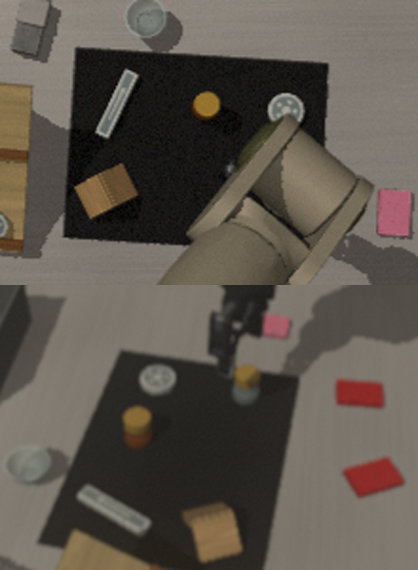

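Run:
```python
from plan import *
plan([(np.array([.5965,-.3205,.08]),down(-20)),(np.array([.5965,-.3205,.02]),down(-20))],q=.5)
```

```text
[34.5, -0.5, 10.0, 0.0, 0.0, 0.0]
[34.5, 0.0, 10.0, 0.0, 0.0, 0.0]
[34.5, -0.5, 10.0, 0.0, 0.0, 0.0]
[17.0, 0.0, 5.0, 0.3, -0.5, -0.2]
-- resid mm [-0.3 -0.   0.1] deg [0. 0. 0.]
[0.0, 0.0, 36.0, 0.0, 0.0, 0.0]
[0.0, 0.0, 24.0, 0.0, 0.0, 0.0]
-- resid mm [-0.2 -0.   0.1] deg [0. 0. 0.]
```

Emit:
apply_moves(moves=[{"offset": [34.5, -0.5, 10], "rotation": [0, 0, 0], "grip": -0.7}, {"offset": [34.5, 0, 10], "rotation": [0, 0, 0], "grip": -0.7}, {"offset": [34.5, -0.5, 10], "rotation": [0, 0, 0], "grip": -0.7}, {"offset": [17, 0, 5], "rotation": [0.3, -0.5, 0], "grip": -0.7}, {"offset": [0, 0, 30], "rotation": [0, 0, 0], "grip": -0.7}])

```text
time_s: 11.17
ee_pos: [0.6024, -0.3229, 0.0523]
tcp_rot: [0.002, 0.985, -0.174, 0.004]
force: [-0.7, -0.6, 0.4]
width: 0.0725
grip_force: 0.0
```

Emit:
apply_moves(moves=[{"offset": [0, 0, 20], "rotation": [0, 0, 0], "grip": -0.7}, {"offset": [0, 0, 0], "rotation": [0, 0, 0], "grip": -0.7}, {"offset": [0, 0, 0], "rotation": [0, 0, 0], "grip": -0.7}])

```text
time_s: 11.42
ee_pos: [0.5972, -0.3202, 0.0284]
tcp_rot: [-0.0, 0.985, -0.175, -0.001]
force: [0.4, 0.2, 0.4]
width: 0.0725
grip_force: 0.0
```

Run:
```python
from plan import *
st();plan([(np.array([.5965,-.3205,.01]),down(-20))],q=.5)
```

```text
t 11.42 p [ 0.5972 -0.3202  0.0284] F [0.4 0.2 0.4] w 0.0725 gf 0.0
[-0.5, 0.5, 18.5, 0.0, 0.1, -0.1]
-- resid mm [-0.1 -0.   0.1] deg [-0.  0. -0.]
```

Emit:
apply_moves(moves=[{"offset": [0, 0, 10], "rotation": [0, 0, 0], "grip": -0.7}, {"offset": [0, 0, 5], "rotation": [0, 0, 0], "grip": -0.7}, {"offset": [0, 0, 3], "rotation": [0, 0, 0], "grip": -0.7}, {"offset": [0, 0, 0], "rotation": [0, 0, 0], "grip": -0.7}, {"offset": [0, 0, 0], "rotation": [0, 0, 0], "grip": -0.7}])

```text
time_s: 11.83
ee_pos: [0.5969, -0.3202, 0.0111]
tcp_rot: [-0.0, 0.985, -0.175, -0.001]
force: [0.3, -0.4, -0.1]
width: 0.0723
grip_force: 0.0
```

Emit:
apply_moves(moves=[{"offset": [0, 0, 0], "rotation": [0, 0, 0], "grip": -0.4}, {"offset": [0, 0, 0], "rotation": [0, 0, 0], "grip": -0.25}, {"offset": [0, 0, 0], "rotation": [0, 0, 0], "grip": -0.25}])

```text
time_s: 12.08
ee_pos: [0.597, -0.3203, 0.0114]
tcp_rot: [0.0, 0.985, -0.175, -0.0]
force: [-0.9, 0.2, 3.4]
width: 0.0537
grip_force: 1.8
```

Emit:
apply_moves(moves=[{"offset": [0, 0, 0], "rotation": [0, 0, 0], "grip": 0}, {"offset": [0, 0, 0], "rotation": [0, 0, 0], "grip": 0.2}, {"offset": [0, 0, 0], "rotation": [0, 0, 0], "grip": 0.2}, {"offset": [0, 0, 0], "rotation": [0, 0, 0], "grip": 0.2}])

```text
time_s: 12.42
ee_pos: [0.5976, -0.3206, 0.0127]
tcp_rot: [0.0, 0.985, -0.175, 0.001]
force: [-1.5, 1.3, 9.5]
width: 0.0473
grip_force: 65.9
```

Run:
```python
from plan import *
o=r.get_obs()['ee_pos']
plan([(o+[-.01,0,.144],down(-20)),(S(.061,-.088,.05),RS)])
```

```text
[-2.0, 1.0, -36.0, 0.0, 0.0, 0.0]
[-2.0, 1.0, -36.0, 0.0, 0.0, 0.0]
[-3.0, 1.0, -36.0, 0.0, 0.0, 0.0]
[-2.0, 1.0, -36.0, 0.0, 0.0, 0.0]
[0.0, 0.0, 0.0, 0.0, -0.1, -0.1]
-- resid mm [-0.   0.5  0. ] deg [ 0.  0. -0.]
[-15.0, -33.0, 1.0, 0.0, 2.0, -1.0]
[-15.0, -33.0, 1.0, 0.0, 2.0, -1.0]
[-14.0, -33.0, 0.0, 0.0, 2.0, -1.0]
[-13.0, -33.0, 0.0, 0.0, 2.0, -1.0]
[-13.0, -34.0, 0.0, 0.0, 2.0, -1.0]
[-12.0, -34.0, -1.0, 0.0, 2.0, -1.0]
[-12.0, -34.0, -1.0, 1.0, 2.0, -1.0]
[-11.0, -34.0, -1.0, 0.0, 2.0, -1.0]
[-10.0, -35.0, -2.0, 1.0, 3.0, -1.0]
[-9.0, -35.0, -1.0, 0.0, 2.0, -2.0]
[-9.0, -35.0, -2.0, 1.0, 3.0, -1.0]
[-4.0, -20.0, -1.0, 0.2, 1.0, -1.3]
-- resid mm [-0.1 -0.   0.1] deg [0. 0. 0.]
```

Emit:
apply_moves(moves=[{"offset": [-2, 1, -36], "rotation": [0, 0, 0], "grip": 0.2}, {"offset": [-2, 1, -36], "rotation": [0, 0, 0], "grip": 0.2}, {"offset": [-3, 1, -36], "rotation": [0, 0, 0], "grip": 0.2}, {"offset": [-2, 1, -36], "rotation": [0, 0, 0], "grip": 0.2}, {"offset": [-15, -33, 1], "rotation": [0, 2, -1], "grip": 0.2}])

```text
time_s: 12.83
ee_pos: [0.5869, -0.2913, 0.1624]
tcp_rot: [0.007, 0.985, -0.168, 0.023]
force: [1.2, -0.3, -0.2]
width: 0.0471
grip_force: 62.3
```

Emit:
apply_moves(moves=[{"offset": [-15, -33, 1], "rotation": [0, 2, -1], "grip": 0.2}, {"offset": [-14, -33, 0], "rotation": [0, 2, -1], "grip": 0.2}, {"offset": [-13, -33, 0], "rotation": [0, 2, -1], "grip": 0.2}, {"offset": [-13, -34, 0], "rotation": [0, 2, -1], "grip": 0.2}, {"offset": [-12, -34, -1], "rotation": [0, 2, -1], "grip": 0.2}])

```text
time_s: 13.25
ee_pos: [0.5691, -0.1037, 0.1465]
tcp_rot: [0.018, 0.987, -0.122, 0.103]
force: [0.7, 0.5, -2.0]
width: 0.0476
grip_force: 62.3
```

Emit:
apply_moves(moves=[{"offset": [-12, -34, -1], "rotation": [1, 2, -1], "grip": 0.2}, {"offset": [-11, -34, -1], "rotation": [0, 2, -1], "grip": 0.2}, {"offset": [-10, -35, -2], "rotation": [1, 3, -1], "grip": 0.2}, {"offset": [-9, -35, -1], "rotation": [0, 2, -2], "grip": 0.2}, {"offset": [-9, -35, -2], "rotation": [1, 3, -1], "grip": 0.2}])

```text
time_s: 13.67
ee_pos: [0.5549, 0.0763, 0.1396]
tcp_rot: [0.01, 0.976, -0.064, 0.208]
force: [0.0, 0.5, -1.3]
width: 0.0475
grip_force: 62.3
```

Emit:
apply_moves(moves=[{"offset": [-4, -20, -1], "rotation": [0.2, 1, -1.3], "grip": 0.2}, {"offset": [0, 0, 0], "rotation": [0, 0, 0], "grip": 0.2}, {"offset": [0, 0, 0], "rotation": [0, 0, 0], "grip": 0.2}, {"offset": [0, 0, 0], "rotation": [0, 0, 0], "grip": 0.2}])

```text
time_s: 14.0
ee_pos: [0.5539, 0.0944, 0.1388]
tcp_rot: [0.011, 0.975, -0.054, 0.215]
force: [-0.3, 0.4, -1.1]
width: 0.0468
grip_force: 62.3
```

Run:
```python
from plan import *
sl(); plan([(S(.061,-.088,.02),RS),(S(.061,-.088,.012),RS)],q=.5)
im,d=cam('side'); cv2.imwrite('pics/side5.png',cv2.resize(im[170:400,150:370],None,fx=2.4,fy=2.4,interpolation=cv2.INTER_CUBIC)[...,::-1])
```

```text
t 14.0 slope xyz mm [ 60.9 -88.   48.6] F [-0.8  0.4 -0.9] w 0.0468
[0.0, 0.0, 28.5, 0.0, 0.1, -0.1]
-- resid mm [ 0.2 -0.  -0. ] deg [ 0. -0. -0.]
[0.0, 0.0, 8.0, 0.0, 0.0, 0.0]
-- resid mm [ 0.2 -0.  -0. ] deg [ 0. -0. -0.]
```

View pics/side5.png

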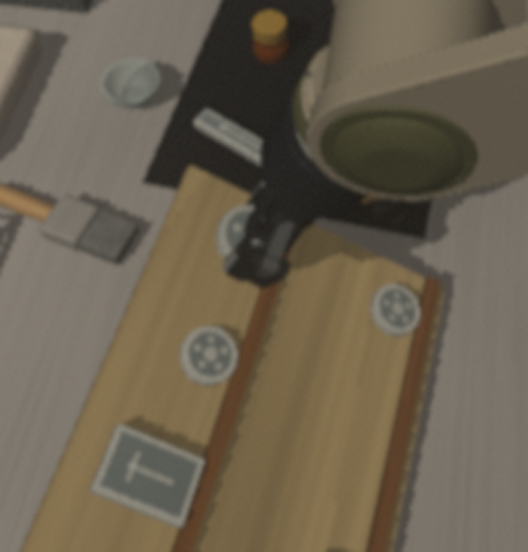

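The medal is held flat at (240,235), beyond done_c at (210,355). The plaque is at (150,470), resting on the cleat. Now I lower the medal.

Emit:
apply_moves(moves=[{"offset": [0, 0, 28], "rotation": [0, 0, 0], "grip": 0.2}, {"offset": [0, 0, 8], "rotation": [0, 0, 0], "grip": 0.2}, {"offset": [0, 0, 1], "rotation": [0, 0, 0], "grip": 0.2}, {"offset": [0, 0, 0], "rotation": [0, 0, 0], "grip": 0.2}, {"offset": [0, 0, 0], "rotation": [0, 0, 0], "grip": 0.2}])

```text
time_s: 14.47
ee_pos: [0.5692, 0.0928, 0.1057]
tcp_rot: [0.011, 0.975, -0.054, 0.215]
force: [0.9, 0.1, -0.7]
width: 0.0475
grip_force: 62.5
```

Emit:
apply_moves(moves=[{"offset": [0, 0, 1], "rotation": [0, 0, 0], "grip": 0.2}, {"offset": [0, 0, 1], "rotation": [0, 0, 0], "grip": 0.2}, {"offset": [0, 0, 0], "rotation": [0, 0, 0], "grip": 0.2}])

```text
time_s: 14.72
ee_pos: [0.57, 0.0931, 0.1036]
tcp_rot: [0.011, 0.975, -0.054, 0.216]
force: [0.1, 0.4, -0.4]
width: 0.0473
grip_force: 62.5
```

```bash
python3 -c "
from plan import *
sl()"
```

```text
t 14.72 slope xyz mm [ 60.7 -87.6   9.8] F [-0.1  0.4 -0.4] w 0.0473
```

Emit:
apply_moves(moves=[{"offset": [0, 0, 1], "rotation": [0, 0, 0], "grip": 0.2}, {"offset": [0, 0, 0.5], "rotation": [0, 0, 0], "grip": 0.2}, {"offset": [0, 0, 0], "rotation": [0, 0, 0], "grip": 0.2}])

```text
time_s: 14.97
ee_pos: [0.5702, 0.0931, 0.1033]
tcp_rot: [0.012, 0.975, -0.054, 0.215]
force: [-13.8, -1.5, 16.9]
width: 0.0478
grip_force: 72.0
```

```bash
python3 -c "
from plan import *
sl()"
```

```text
t 14.97 slope xyz mm [ 60.8 -87.5   9.5] F [-5.1 -2.9 21. ] w 0.0478
```

Emit:
apply_moves(moves=[{"offset": [-1, 0, 0], "rotation": [0, 0, 0], "grip": 0.2}, {"offset": [-1, 0, 0], "rotation": [0, 0, 0], "grip": 0.2}, {"offset": [-1, 0, 0], "rotation": [0, 0, 0], "grip": 0.2}, {"offset": [0, 0, 0], "rotation": [0, 0, 0], "grip": 0.2}])

```text
time_s: 15.3
ee_pos: [0.5698, 0.0932, 0.1031]
tcp_rot: [0.011, 0.974, -0.054, 0.219]
force: [-0.9, -0.3, 10.0]
width: 0.0475
grip_force: 67.4
```

```bash
python3 -c "
from plan import *
sl()"
```

```text
t 15.3 slope xyz mm [ 60.3 -87.5   9.5] F [ 3.4 -0.4  9.5] w 0.0475
```

Emit:
apply_moves(moves=[{"offset": [0, 0, -1.5], "rotation": [0, 0, 0], "grip": 0.2}, {"offset": [0, 0, 0], "rotation": [0, 0, 0], "grip": 0.2}])

```text
time_s: 15.47
ee_pos: [0.5672, 0.0934, 0.1023]
tcp_rot: [0.011, 0.975, -0.054, 0.215]
force: [-0.9, -0.6, -1.6]
width: 0.0474
grip_force: 62.6
```

```bash
python3 -c "
from plan import *
sl()"
```

```text
t 15.47 slope xyz mm [ 57.6 -87.5   9.9] F [-1.4 -0.7 -1.1] w 0.0474
```

Emit:
apply_moves(moves=[{"offset": [-1, 0, 0], "rotation": [0, 0, 0], "grip": 0.2}, {"offset": [0, 0, 0], "rotation": [0, 0, 0], "grip": 0.2}])

```text
time_s: 15.63
ee_pos: [0.5663, 0.0935, 0.1015]
tcp_rot: [0.011, 0.975, -0.054, 0.215]
force: [-1.0, 0.5, 2.5]
width: 0.0475
grip_force: 64.1
```

```bash
python3 -c "
from plan import *
sl()"
```

```text
t 15.63 slope xyz mm [ 56.4 -87.5   9.6] F [0.1 0.4 2.7] w 0.0475
```

Emit:
apply_moves(moves=[{"offset": [-0.5, 0, 0], "rotation": [0, 0, 0], "grip": 0.2}, {"offset": [-0.5, 0, 0], "rotation": [0, 0, 0], "grip": 0.2}, {"offset": [0, 0, 0], "rotation": [0, 0, 0], "grip": 0.2}])

```text
time_s: 15.88
ee_pos: [0.5656, 0.0936, 0.1012]
tcp_rot: [0.011, 0.975, -0.054, 0.215]
force: [0.3, 0.7, 0.6]
width: 0.0473
grip_force: 63.7
```

```bash
python3 -c "
from plan import *
sl()"
```

```text
t 15.88 slope xyz mm [ 55.7 -87.5   9.6] F [0.5 0.7 0.5] w 0.0473
```

Emit:
apply_moves(moves=[{"offset": [0, 0, 0], "rotation": [0, 0, 0], "grip": -0.2}, {"offset": [0, 0, 0], "rotation": [0, 0, 0], "grip": -0.3}, {"offset": [0, 0, 0], "rotation": [0, 0, 0], "grip": -0.4}, {"offset": [0, 0, 0], "rotation": [0, 0, 0], "grip": -0.45}, {"offset": [0, 0, 0], "rotation": [0, 0, 0], "grip": -0.45}])

```text
time_s: 16.3
ee_pos: [0.5654, 0.0935, 0.1011]
tcp_rot: [0.011, 0.975, -0.054, 0.215]
force: [0.3, -0.2, 1.1]
width: 0.0622
grip_force: 0.0
```

Emit:
apply_moves(moves=[{"offset": [0, 0, -15], "rotation": [0, 0, 0], "grip": -0.45}, {"offset": [0, 0, -30], "rotation": [0, 0, 0], "grip": -0.45}, {"offset": [0, 0, -36], "rotation": [0, 0, 0], "grip": -0.45}, {"offset": [0, 0, 0], "rotation": [0, 0, 0], "grip": -0.45}, {"offset": [0, 0, 0], "rotation": [0, 0, 0], "grip": -0.45}])

```text
time_s: 16.72
ee_pos: [0.5319, 0.0973, 0.1764]
tcp_rot: [0.011, 0.975, -0.054, 0.217]
force: [-0.5, 0.6, -0.7]
width: 0.0617
grip_force: 0.0
```

Run:
```python
from plan import *
sl()
B=np.c_[ex,ey,ez]
for n in('top','side'):
    im,d=cam(n); P=pts(n,d)
    for k in r.masks_of(n,'medal')[:5]+r.masks_of(n,'plaque')[:5]:
        g=k['region']&(d>0)
        if g.any() and np.median(P[g],0)[1]>0:
            Q=((P[g]-O)@B)*1e3; print(n,round(k['confidence'],2),np.round(np.median(Q,0),1),np.round(np.array(cv2.minAreaRect(Q[:,:2].astype(np.float32))[:2]).ravel(),1))
D=down(-26.6)
plan([(np.array([.6105,-.0855,.08]),D),(np.array([.6105,-.0855,.03]),D)])
```

```text
t 16.72 slope xyz mm [ 56.7 -87.4  92. ] F [-0.9  0.5 -0.4] w 0.0617
top 0.67 [ 57.4 -87.4  10.5] [ 54.7 -87.3  49.4  52.5]
top 0.89 [65.3 81.2 11.3] [64.  80.6 44.9 65.4]
side 0.59 [ 60.6 -81.   11.9] [ 61.5 -79.2  63.7  49.1]
side 0.93 [65.2 83.7 12. ] [64.1 80.2 64.4 47.4]
[8.0, 28.0, 21.0, -1.0, -4.0, 3.0]
[11.0, 27.0, 20.0, -1.0, -4.0, 3.0]
[14.0, 26.0, 20.0, -1.0, -4.0, 3.0]
[17.0, 25.0, 19.0, 0.0, -4.0, 3.0]
[19.0, 25.0, 18.0, -1.0, -4.0, 4.0]
[22.0, 23.0, 17.0, 0.0, -4.0, 3.0]
[4.0, 3.0, 2.0, -0.3, -0.7, 0.8]
-- resid mm [-0.1  0.6 -0.4] deg [ 0.  0. -0.]
[0.0, 0.0, 36.0, 0.0, 0.0, 0.0]
[0.0, 0.0, 14.0, 0.0, 0.0, 0.0]
-- resid mm [-0.1  0.6 -0.4] deg [ 0.  0. -0.]
```

Run:
```python
from plan import *
D=down(-26.6)
plan([(np.array([.58,-.04,.17]),down(-20)),(np.array([.6105,-.0855,.03]),D)])
```

```text
[13.0, 30.0, 7.0, -1.0, -6.0, 3.0]
[15.0, 30.0, 6.0, -1.0, -6.0, 3.0]
[18.0, 29.0, 5.0, 0.0, -6.0, 3.0]
[20.0, 29.0, 3.0, -1.0, -5.0, 4.0]
[5.0, 6.0, 0.0, 0.1, -1.7, 0.4]
-- resid mm [-0.  -0.4  0.1] deg [ 0. -0. -0.]
[11.0, 8.0, 34.0, 0.0, 0.0, 2.0]
[11.0, 7.0, 34.0, 0.0, 0.0, 1.0]
[11.0, 7.0, 33.0, 0.0, 0.0, 2.0]
[11.0, 7.0, 33.0, 0.0, 0.0, 1.0]
[2.0, 2.0, 6.0, 0.0, 0.0, 0.6]
-- resid mm [-0.1  0.4  0.1] deg [-0. -0. -0.]
```

Emit:
apply_moves(moves=[{"offset": [13, 30, 7], "rotation": [-1, -6, 3], "grip": -0.2}, {"offset": [15, 30, 6], "rotation": [-1, -6, 3], "grip": -0.2}, {"offset": [18, 29, 5], "rotation": [0, -6, 3], "grip": -0.2}, {"offset": [20, 29, 3], "rotation": [-1, -5, 4], "grip": -0.2}, {"offset": [5, 6, 0], "rotation": [0.1, -1.7, 0.4], "grip": -0.2}])

```text
time_s: 17.43
ee_pos: [0.582, -0.0444, 0.1699]
tcp_rot: [0.0, 0.984, -0.178, -0.001]
force: [0.8, 1.2, -0.4]
width: 0.0512
grip_force: 0.0
```

Emit:
apply_moves(moves=[{"offset": [11, 8, 34], "rotation": [0, 0, 2], "grip": -0.2}, {"offset": [11, 7, 34], "rotation": [0, 0, 1], "grip": -0.2}, {"offset": [11, 7, 20], "rotation": [0, 0, 2], "grip": -0.2}, {"offset": [11, 7, 20], "rotation": [0, 0, 1], "grip": -0.2}, {"offset": [2, 2, 0], "rotation": [0, 0, 0.6], "grip": -0.2}])

```text
time_s: 17.85
ee_pos: [0.6095, -0.0868, 0.0582]
tcp_rot: [-0.0, 0.973, -0.231, -0.002]
force: [-0.1, 0.1, -0.7]
width: 0.0512
grip_force: 0.0
```

Emit:
apply_moves(moves=[{"offset": [0, 0, 20], "rotation": [0, 0, 0], "grip": -0.2}, {"offset": [0, 0, 0], "rotation": [0, 0, 0], "grip": -0.2}, {"offset": [0, 0, 0], "rotation": [0, 0, 0], "grip": -0.2}])

```text
time_s: 18.1
ee_pos: [0.6106, -0.0855, 0.0434]
tcp_rot: [-0.0, 0.973, -0.23, 0.001]
force: [1.5, 1.2, 1.2]
width: 0.0511
grip_force: 0.0
```

Run:
```python
from plan import *
st();plan([(np.array([.6105,-.0855,.0155]),down(-26.6))],q=.5)
```

```text
t 18.1 p [ 0.6106 -0.0855  0.0434] F [1.5 1.2 1.2] w 0.0511 gf 0.0
[0.0, 0.0, 28.0, 0.0, -0.1, 0.0]
-- resid mm [-0.2 -0.   0.1] deg [-0.  0. -0.]
```

Emit:
apply_moves(moves=[{"offset": [0, 0, 18], "rotation": [0, 0, 0], "grip": -0.2}, {"offset": [0, 0, 7], "rotation": [0, 0, 0], "grip": -0.2}, {"offset": [0, 0, 3], "rotation": [0, 0, 0], "grip": -0.2}, {"offset": [0, 0, 0], "rotation": [0, 0, 0], "grip": -0.2}, {"offset": [0, 0, 0], "rotation": [0, 0, 0], "grip": 0.3}])

```text
time_s: 18.52
ee_pos: [0.6114, -0.0859, 0.0161]
tcp_rot: [-0.0, 0.973, -0.23, 0.002]
force: [-0.1, -0.1, -0.6]
width: 0.0405
grip_force: 0.0
```

Emit:
apply_moves(moves=[{"offset": [0, 0, 0], "rotation": [0, 0, 0], "grip": 0.7}, {"offset": [0, 0, 0], "rotation": [0, 0, 0], "grip": 0.8}, {"offset": [0, 0, 0], "rotation": [0, 0, 0], "grip": 0.8}, {"offset": [0, 0, 0], "rotation": [0, 0, 0], "grip": 0.8}])

```text
time_s: 18.85
ee_pos: [0.6116, -0.086, 0.0163]
tcp_rot: [-0.0, 0.973, -0.23, 0.002]
force: [-0.4, 0.8, 6.1]
width: 0.0178
grip_force: 60.3
```

Run:
```python
from plan import *
st(); o=r.get_obs()['ee_pos']
plan([(o+[-.005,0,.16],down(-26.6)),(S(-.04,0,.085),RS)])
```

```text
t 18.85 p [ 0.6116 -0.086   0.0163] F [-0.4  0.8  6.1] w 0.0178 gf 60.30032515525818
[-1.0, 0.0, -36.0, 0.0, 0.0, 0.0]
[-1.0, 1.0, -36.0, 0.0, 0.0, 0.0]
[-1.0, 0.0, -36.0, 0.0, 0.0, 0.0]
[-1.0, 1.0, -36.0, 0.0, 0.0, 0.0]
[0.0, 0.0, -16.0, -0.1, -0.2, 0.0]
-- resid mm [ 0.1 -0.1  0. ] deg [ 0. -0. -0.]
[-29.0, -21.0, 5.0, 1.0, 3.0, -2.0]
[-29.0, -21.0, 4.0, 0.0, 3.0, -2.0]
[-28.0, -22.0, 3.0, 1.0, 3.0, -2.0]
[-27.0, -23.0, 2.0, 0.0, 3.0, -2.0]
[-26.0, -24.0, 0.0, 1.0, 3.0, -2.0]
[-26.0, -25.0, -1.0, 1.0, 2.0, -3.0]
[-24.0, -27.0, -1.0, 0.0, 3.0, -2.0]
[-23.0, -28.0, -2.0, 1.0, 2.0, -3.0]
[-20.0, -26.0, -3.0, -0.1, 2.6, -2.1]
-- resid mm [ 0.2  0.  -0.1] deg [ 0. -0. -0.]
```

Emit:
apply_moves(moves=[{"offset": [-1, 0, -36], "rotation": [0, 0, 0], "grip": 0.8}, {"offset": [-1, 1, -36], "rotation": [0, 0, 0], "grip": 0.8}, {"offset": [-1, 0, -36], "rotation": [0, 0, 0], "grip": 0.8}, {"offset": [-1, 1, -36], "rotation": [0, 0, 0], "grip": 0.8}, {"offset": [0, 0, -16], "rotation": [0, 0, 0], "grip": 0.8}])

```text
time_s: 19.27
ee_pos: [0.6072, -0.0861, 0.1804]
tcp_rot: [0.0, 0.973, -0.23, 0.005]
force: [0.4, 0.1, -0.6]
width: 0.018
grip_force: 59.5
```

Emit:
apply_moves(moves=[{"offset": [-29, -21, 5], "rotation": [1, 3, -2], "grip": 0.8}, {"offset": [-29, -21, 4], "rotation": [0, 3, -2], "grip": 0.8}, {"offset": [-28, -22, 3], "rotation": [1, 3, -2], "grip": 0.8}, {"offset": [-27, -23, 2], "rotation": [0, 3, -2], "grip": 0.8}, {"offset": [-26, -24, 0], "rotation": [1, 3, -2], "grip": 0.8}])

```text
time_s: 19.68
ee_pos: [0.5211, 0.0713, 0.1485]
tcp_rot: [0.005, 0.981, -0.142, 0.135]
force: [0.7, 1.1, -1.2]
width: 0.018
grip_force: 59.5
```

Emit:
apply_moves(moves=[{"offset": [-26, -25, -1], "rotation": [1, 2, -3], "grip": 0.8}, {"offset": [-24, -27, -1], "rotation": [0, 3, -2], "grip": 0.8}, {"offset": [-23, -28, -2], "rotation": [1, 2, -3], "grip": 0.8}, {"offset": [-20, -26, -3], "rotation": [0, 2.6, -2.1], "grip": 0.8}, {"offset": [0, 0, 0], "rotation": [0, 0, 0], "grip": 0.8}])

```text
time_s: 20.1
ee_pos: [0.4525, 0.1971, 0.1264]
tcp_rot: [0.011, 0.975, -0.05, 0.217]
force: [0.4, -0.1, -1.9]
width: 0.0184
grip_force: 59.5
```

Emit:
apply_moves(moves=[{"offset": [0, 0, 0], "rotation": [0, 0, 0], "grip": 0.8}, {"offset": [0, 0, 0], "rotation": [0, 0, 0], "grip": 0.8}])

```text
time_s: 20.27
ee_pos: [0.4571, 0.1933, 0.1282]
tcp_rot: [0.011, 0.975, -0.053, 0.218]
force: [1.0, -0.1, -0.5]
width: 0.0178
grip_force: 59.5
```

Run:
```python
from plan import *
sl(); plan([(S(-.044,0,.045),RS),(S(-.044,0,.016),RS)],q=.5)
im,d=cam('side'); cv2.imwrite('pics/side6.png',cv2.resize(im[170:400,150:370],None,fx=2.4,fy=2.4,interpolation=cv2.INTER_CUBIC)[...,::-1])
```

```text
t 20.27 slope xyz mm [-40.4  -0.1  84.2] F [ 0.7 -0.  -0.9] w 0.0178
[-3.5, 0.0, 36.0, 0.0, 0.0, 0.0]
[0.0, 0.0, 3.0, -0.1, -0.2, -0.1]
-- resid mm [-0.1  0.  -0.2] deg [-0.  0.  0.]
[0.0, 0.0, 29.0, 0.0, 0.0, 0.0]
-- resid mm [-0.1 -0.  -0.2] deg [-0.  0.  0.]
```

View pics/side6.png

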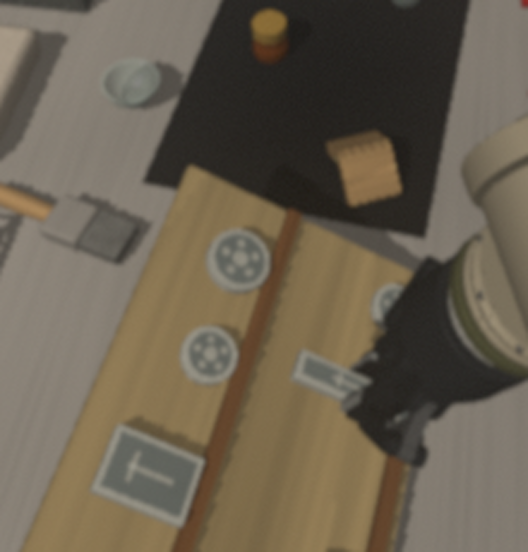

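The medal (240,260) and plaque (150,470) rest against the upper cleat. The bar (330,375) is held straight up the slope. Now I lower the bar.

Emit:
apply_moves(moves=[{"offset": [-4, 0, 36], "rotation": [0, 0, 0], "grip": 0.8}, {"offset": [0, 0, 26], "rotation": [0, 0, 0], "grip": 0.8}, {"offset": [0, 0, 5], "rotation": [0, 0, 0], "grip": 0.8}, {"offset": [0, 0, 0], "rotation": [0, 0, 0], "grip": 0.8}, {"offset": [0, 0, 0], "rotation": [0, 0, 0], "grip": 0.8}])

```text
time_s: 20.73
ee_pos: [0.482, 0.1903, 0.0663]
tcp_rot: [0.011, 0.974, -0.054, 0.218]
force: [0.3, 1.2, -0.8]
width: 0.0186
grip_force: 59.5
```

Emit:
apply_moves(moves=[{"offset": [0, 0, 1], "rotation": [0, 0, 0], "grip": 0.8}, {"offset": [0, 0, 1], "rotation": [0, 0, 0], "grip": 0.8}, {"offset": [0, 0, 0], "rotation": [0, 0, 0], "grip": 0.8}])

```text
time_s: 20.98
ee_pos: [0.4826, 0.1909, 0.0646]
tcp_rot: [0.011, 0.974, -0.053, 0.218]
force: [-1.0, 0.1, -1.4]
width: 0.0186
grip_force: 59.5
```

```bash
python3 -c "
from plan import *
sl()"
```

```text
t 20.98 slope xyz mm [-44.1   0.2  15.7] F [-1.5 -0.  -0.8] w 0.0186
```

Emit:
apply_moves(moves=[{"offset": [0, 0, 1], "rotation": [0, 0, 0], "grip": 0.8}, {"offset": [0, 0, 1], "rotation": [0, 0, 0], "grip": 0.8}, {"offset": [0, 0, 0], "rotation": [0, 0, 0], "grip": 0.8}])

```text
time_s: 21.23
ee_pos: [0.4833, 0.1908, 0.0622]
tcp_rot: [0.011, 0.975, -0.053, 0.218]
force: [-1.5, -0.1, 1.8]
width: 0.0182
grip_force: 59.9
```

Emit:
apply_moves(moves=[{"offset": [0, 0, 1], "rotation": [0, 0, 0], "grip": 0.8}, {"offset": [0, 0, 0], "rotation": [0, 0, 0], "grip": 0.8}])

```text
time_s: 21.4
ee_pos: [0.4834, 0.1908, 0.0621]
tcp_rot: [0.011, 0.974, -0.053, 0.218]
force: [-13.8, -0.9, 19.0]
width: 0.0179
grip_force: 62.3
```

```bash
python3 -c "
from plan import *
sl()"
```

```text
t 21.4 slope xyz mm [-44.4   0.3  13.1] F [-4.3 -2.4 23. ] w 0.0179
```

Contact with the deck at 13.1 mm, as predicted. I back off lightly and slide down to the cleat.

Emit:
apply_moves(moves=[{"offset": [0, 0, -1.5], "rotation": [0, 0, 0], "grip": 0.8}, {"offset": [-2, 0, 0], "rotation": [0, 0, 0], "grip": 0.8}, {"offset": [-2, 0, 0], "rotation": [0, 0, 0], "grip": 0.8}, {"offset": [0, 0, 0], "rotation": [0, 0, 0], "grip": 0.8}])

```text
time_s: 21.73
ee_pos: [0.4788, 0.1911, 0.0602]
tcp_rot: [0.011, 0.975, -0.053, 0.217]
force: [-0.4, 0.3, -1.6]
width: 0.0177
grip_force: 59.6
```

```bash
python3 -c "
from plan import *
sl()"
```

```text
t 21.73 slope xyz mm [-49.4   0.   13.3] F [-1.   0.2 -1.2] w 0.0177
```

Emit:
apply_moves(moves=[{"offset": [-1, 0, 0], "rotation": [0, 0, 0], "grip": 0.8}, {"offset": [-1, 0, 0], "rotation": [0, 0, 0], "grip": 0.8}, {"offset": [0, 0, 0], "rotation": [0, 0, 0], "grip": 0.8}])

```text
time_s: 21.98
ee_pos: [0.4779, 0.1913, 0.06]
tcp_rot: [0.011, 0.974, -0.053, 0.218]
force: [1.7, -0.7, -0.8]
width: 0.0177
grip_force: 59.5
```

```bash
python3 -c "
from plan import *
sl()"
```

```text
t 21.98 slope xyz mm [-50.3   0.2  13.5] F [ 1.2 -0.5 -1.5] w 0.0177
```

Emit:
apply_moves(moves=[{"offset": [-1, 0, 0], "rotation": [0, 0, 0], "grip": 0.8}, {"offset": [0, 0, 0], "rotation": [0, 0, 0], "grip": 0.8}])

```text
time_s: 22.15
ee_pos: [0.4778, 0.1915, 0.0601]
tcp_rot: [0.01, 0.974, -0.053, 0.219]
force: [4.4, -2.4, 0.1]
width: 0.0182
grip_force: 59.4
```

```bash
python3 -c "
from plan import *
sl()"
```

```text
t 22.15 slope xyz mm [-50.4   0.3  13.7] F [ 4.2 -1.9 -1.8] w 0.0182
```

Contact with the cleat. I settle the bar down, release and retreat.

Emit:
apply_moves(moves=[{"offset": [0.5, 0, 0.7], "rotation": [0, 0, 0], "grip": 0.8}, {"offset": [0, 0, 0], "rotation": [0, 0, 0], "grip": 0.5}, {"offset": [0, 0, 0], "rotation": [0, 0, 0], "grip": 0.4}, {"offset": [0, 0, 0], "rotation": [0, 0, 0], "grip": 0.2}, {"offset": [0, 0, 0], "rotation": [0, 0, 0], "grip": 0.1}])

```text
time_s: 22.57
ee_pos: [0.4772, 0.1913, 0.0588]
tcp_rot: [0.011, 0.975, -0.053, 0.217]
force: [-0.2, -0.7, 0.2]
width: 0.0388
grip_force: 0.0
```

Emit:
apply_moves(moves=[{"offset": [0, 0, -15], "rotation": [0, 0, 0], "grip": 0.1}, {"offset": [0, 0, -30], "rotation": [0, 0, 0], "grip": 0.1}, {"offset": [0, 0, -36], "rotation": [0, 0, 0], "grip": 0.1}, {"offset": [-10, 0, -36], "rotation": [0, 0, 0], "grip": 0.1}, {"offset": [-15, 0, -30], "rotation": [0, 0, 0], "grip": 0.1}])

```text
time_s: 22.98
ee_pos: [0.3924, 0.2004, 0.1835]
tcp_rot: [0.01, 0.974, -0.053, 0.218]
force: [0.3, 1.2, -0.4]
width: 0.0383
grip_force: 0.0
```

Run:
```python
from plan import *
sl(); B=np.c_[ex,ey,ez]
out=[]
for n in('top','side'):
    im,d=cam(n); P=pts(n,d); seen=[]
    for t in('medal','plaque','bar','done_a'):
        for k in r.masks_of(n,t)[:5]:
            g=k['region']&(d>0)
            if g.any() and np.median(P[g],0)[1]>0:
                Q=((P[g]-O)@B)*1e3; a=cv2.minAreaRect(Q[:,:2].astype(np.float32)); print(n,t,round(k['confidence'],2),np.round(np.median(Q,0),1),np.round(a[0]+a[1]+(a[2],),1))
    sl_=np.s_[150:290,100:330] if n=='top' else np.s_[200:420,150:380]
    out.append(cv2.resize(im[sl_],None,fx=1.6,fy=1.6,interpolation=cv2.INTER_CUBIC))
cv2.imwrite('pics/a7.png',np.vstack(out)[...,::-1])
```

```text
t 22.98 slope xyz mm [-7.610e+01 -1.000e-01  1.618e+02] F [-0.   1.2 -0.4] w 0.0383
top medal 0.53 [ 57.5 -87.7  11.4] [ 56.6 -87.8  48.2  44.3   5.5]
top plaque 0.83 [64.6 80.6 10.8] [62.3 83.2 51.3 72.4 87.4]
top bar 0.77 [-47.4  -1.   11. ] [-50.4  -1.  102.5  20.    0.3]
top done_a 0.67 [ 53.5 -10.2   9.3] [52.7 -9.8 37.6 41.1 66.3]
top done_a 0.51 [-79.4 103.5   8.6] [-82.6 103.3  39.5  45.6  80.8]
side medal 0.77 [ 57.6 -84.4  12.1] [ 56.8 -86.   47.2  46.8  82.7]
side plaque 0.56 [64.8 82.5 11.9] [63.6 79.  49.6 65.9 89.2]
side bar 0.69 [-48.7   2.2  11.4] [-51.1   0.5  20.9 102.3  90. ]
side bar 0.3 [10.2 22.6  1.8] [-4.800e+00  2.000e-01  2.491e+02  3.009e+02  0.000e+00]
side done_a 0.95 [53.3 -8.4 10.1] [52.5 -9.3 40.7 39.4 21.2]
side done_a 0.76 [ -77.8 -106.     9.6] [ -78.3 -108.1   41.2   40.9   89.7]
```

View pics/a7.png

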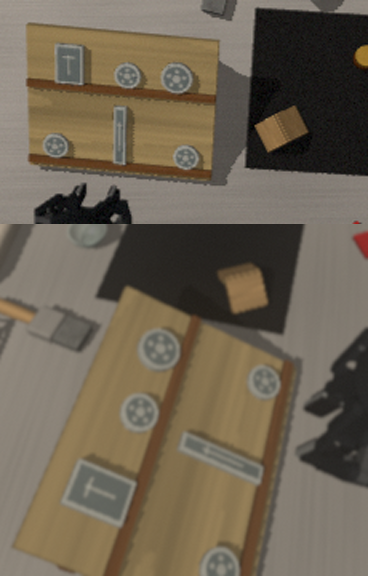

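The final view shows the plaque (68,63) and medal (177,78) on the upper cleat and the bar (120,135) straight on the lower cleat. The finished medals have not moved.

```bash
python3 -c "
from station import r
print(r.job_done())"
```

```text
the job is handed in; nothing more can be done
None
```

The plaque and medal rest against the upper cleat and the bar lies straight up the slope on the lower one. By camera all three are within about 1 mm of nominal. The finished medals show no movement. The job is handed in at about 23 s; it returned no verdict.

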